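# Clear the headband off the lock box and hold its lock open

### The job

Hang the headband frame that straddles the lock on the lid over the wooden bar, and let go of it. Then take the key with the oblong head from the key block, work it gently past the sticky pins until it is fully home in the lock, and only then turn it a quarter turn clockwise. The lock springs back, so finish still gripping the key and holding it turned, with the headband hanging free on the bar and the other key and the small things on the table left where they are.

Things in the scene. Friction and masses are not known exactly. Their poses are not given: they have to be found in the camera images.
- headband: Stiff white headband frame, 80 g: an upright arch (upside-down U) in its y-z plane, band 30 mm wide (x), 4 mm thick; 120 mm wide outside (y), 112 inside. Origin: underside of the band at the top of the arch, z up; leg tips 106 mm lower. Grey block crest on top to grip: 26 (x) by 28 mm (y), 4 to 30 mm above the origin. It starts standing on the lid, straddling the lock
- bar: Round wooden bar, 12 mm thick, 240 mm long along its y axis, fixed on two upright posts at its ends (16 mm thick, with 70 mm round feet). Origin on the table under the bar's middle, z up
- bar_mid (a point): Middle of the bar, on its centre line, 140 mm above the table; axes as bar (y along the bar). The bar's top is 6 mm above this point
- lockbox: Fixed box, white with an oak lid, 206 mm (x) by 176 mm (y), lid top 55 mm above the table. The lock sits in the middle of the lid. Origin on the table under the middle, z up
- lock_face (a point): Centre of the flat face of the round brass lock (38 mm across), 60 mm above the table; z up, x along the keyway; turns with the lock. Keyway: vertical slot 14 (x) by 5.5 mm (y), bevelled to 22 by 13.5 mm over the top 6 mm. Spring pins 11 and 18 mm down in its narrow ends; passing each takes about 5 to 15 N, less with small wiggles. The key fits either way round
- lock (a joint): Turn of the lock in rad: 0 locked, grows clockwise seen from above, stop at 1.5. A spring always drives it back to 0 (about 0.03 N m at 0, 0.11 N m at 1.5). Play in the keyway lets the key turn about 0.15 to 0.25 rad before and beyond the lock
- key: Key standing upright, blade down, in one of the block's two slots (which one varies), 35 g. Black oblong head 30 (x) by 9 (y) by 34 mm high; steel blade below it 12 (x) by 4 mm (y), 28 mm long, pointed over its last 6 mm. Origin: middle of the head's underside, where the blade begins; it meets the lock's face when fully home; z up
- spare_key: The other key, to be left alone: same blade, but a round 26 mm steel head on a 6 mm foot, 30 mm high in all. Origin at the top of the blade
- keyblock: Fixed wooden block 130 mm (x) by 60 mm (y), 45 mm high, with two key slots 64 mm apart along its x (at x = -32 and +32 mm), long sides along x, 34 mm deep. The keys' heads rest on its top. Origin on the table under its middle
- spool: Loose thread spool, 40 mm across, 50 mm high, to be left alone. Origin at its foot
- mug: Loose white mug, 76 mm across, 90 mm high, to be left alone. Origin at its foot
- tray: Loose black pin tray, 80 by 100 mm, 22 mm high, to be left alone. Origin at its foot
There are look-alikes about, which are no part of the job. Of the things shaped like the key, the black one is meant.

How it is judged:
On the way, in this order (a step that is already met when the one before it is completed fails the run):
1. the headband hangs over the bar, let go (z of headband in the frame of bar_mid between 0.001 and 0.03 m and x of headband in the frame of bar_mid between -0.025 and 0.025 m and y of headband in the frame of bar_mid between -0.09 and 0.09 m and angle between headband's own z axis and vertical below 0.4 rad and angle between the x axis of headband and the y axis of bar, either way round below 0.6 rad and contact force between headband and bar above 0.1 N and contact force between headband and the arm below 0.05 N and contact force between headband and the fingers below 0.05 N), for 0.2 s.
2. the key is fully home in the lock, not yet turned (z of key in the frame of lock_face between -0.004 and 0.0035 m and horizontal distance between key and lock_face below 0.003 m and angle between key's own z axis and vertical below 0.12 rad and angle between the x axis of key and the x axis of lock_face, either way round below 0.45 rad and value of joint lock below 0.4 rad), for 0.1 s.
At the end, for the whole second after the job is handed in: Key fully home (head within 3.5 mm of the lock's face, 3 mm of its centre), gripped over 3 N, lock held past 1.15 rad; headband at rest over the bar, within 25 mm sideways and 90 mm of its middle, upright within 0.4 rad, square within 0.6 rad, untouched; other things within 30 mm of their start (all of step 1 and z of key in the frame of lock_face between -0.004 and 0.0035 m and horizontal distance between key and lock_face below 0.003 m and angle between key's own z axis and vertical below 0.12 rad and angle between the x axis of key and the x axis of lock_face, either way round below 0.45 rad and value of joint lock above 1.15 rad and contact force between key and the fingers above 3 N and linear speed of headband below 0.05 m/s and distance of each of spare_key, spool, mug, tray from where it was at the start of the episode below 0.03 m); the arm keeps its last pose, push and grip.
It fails at once if the key is forced: more than 90 N in all between it and the lock box (contact force between key and lockbox above 90 N).
It fails at once if the other key is disturbed by more than 40 mm (distance of spare_key from where it was at the start of the episode above 0.04 m).
It fails at once if the spool is disturbed by more than 40 mm (distance of spool from where it was at the start of the episode above 0.04 m).
It fails at once if the mug is disturbed by more than 40 mm (distance of mug from where it was at the start of the episode above 0.04 m).
It fails at once if the tray is disturbed by more than 40 mm (distance of tray from where it was at the start of the episode above 0.04 m).
It also fails if it takes over 67 s, if anything falls off the work surface, if the arm or the gripper's body presses on something with over 40 N, if the wrist force passes 120 N, or if a joint passes its speed limit or range.

### The arm

A 6-joint arm with a two-finger parallel gripper is mounted at the origin on the work surface. World frame = base frame: x ahead of the robot, y to its left, z up, the work surface at z = 0. Lengths are in m, angles in rad, forces in N, time in s.
With the tool pointing down it reaches from about 0.275 to 0.825 m from the base axis. Payload 4.9 kg.
Tool frame: the origin (TCP) lies midway between the tips of the shut fingers; the grasp point (between the pads) lies ctrl.grip_point_offset behind it (ctrl.grip_point_offset is the distance from the TCP to the grasp point, in m); z points along the fingers, y is the direction in which the jaws open and shut (so a half turn about z gives the same grasp; the last joint's range is limited). The gripper opens to 85 mm and grips with 20 to 120 N. Pads are 22 mm wide; open, the fingers measure 114 mm over their backs; the gripper's body (76 mm by 85 mm) begins 54 mm behind the grasp point. The pads swing forward as they close: fully open they stand 13 mm farther back than shut.
Start: joints at [1.153, 0.326, -0.193, 1.052, 0, 1.437], TCP at [0.154, 0.528, 0.231] pointing down, gripper open.
Joint ranges: [-2.65, 2.65], [-0.97, 1.79], [-1.3, 1.35], [-1.93, 2.1], [-1.47, 1.37], [-3.14, 3.14]. Speed limits (rad/s): [2.57, 2.57, 3.14, 3.14, 3.14, 3.14].

### API

Orientations are given as a unit quaternion [x, y, z, w].
In Python, from workcell import ctrl, eyes gives the robot as it stands.
- The arm moves only by the tool carry_out, never from a script. Its argument "steps" is a list of rows, each a list of 7 numbers: the finger opening in m, from 0 to 0.0854, then the shift along the tool's x, y, z in m, then the turn, a rotation vector about the tool's x, y, z in degrees. A call has 1 to 12 rows; each row is the pose to reach, as a shift and turn from the pose measured when the call began, along the tool's axes at that moment; what a row does not reach only later rows make up. A row lasts 1/8 s, in which the tool goes at most 62.5 mm and 10.7 degrees, less where a joint would pass 70% of its speed; a pose out of reach is approached as far as the arm can. A call with a gripper value outside its range is refused whole. The fingers move at their own pace and stop on an object; "newtons" is the grip in N (left out, the last holds). Time passes only in rows, so rows that repeat a pose let the fingers close. It gives the time, the measured TCP pose, the force and the opening at its end, in the units of the state.
- ctrl.observe(): the state, without advancing time (a new reading comes with each control period).
- eyes.grab_frame(name): name is "side" or "top"; returns (picture, depth): 420x560x3 uint8, blue, green, red; 420x560 float32, m along the optical axis (not along the pixel's ray), 0 where there is no reading.
- eyes.camera_params(name): a dict with "mtx" (3x3 intrinsics, pixels), "view" (4x4, takes a point from world to camera coordinates). Camera axes: x right, y down, z forward; pixel columns grow to the right and rows downward; lengths in m; the calibration is good to about 2 mm. A picture is of the moment at which its call begins. camera_params takes no time and is no camera call.
- ctrl.hand_in(): hands the job in, once; it reports no verdict.
The state is a dict: "time": time; "joint_positions": joint angles; "joint_velocities": joint speeds; "joint_efforts": joint torques, N m; "eef_pos": TCP position; "ee_rot": TCP orientation; "force": force on the tool from outside, world axes, zero at the start; "wrist_torque": the same for the moment, N m; "opening": finger opening in m.
Only numpy, scipy, OpenCV 4.12 (cv2) and the standard library are available. Lean on these libraries where they do the work, as an engineer would, in place of code of your own. Each camera call takes 0.05 s, during which the arm holds its last target. There are 200 camera calls.

## Working session

There is one attempt and no reset: what is moved stays moved. The work goes in short steps, Python scripts to look and compute and a tool call to move; the robot and the scene stay as the last step left them, time stands still between calls to the robot, and variables do not carry over. Pictures are saved under pics/ and viewed, about 8 in all and at most 12, crops included, and the job is handed in when it is done.

Besides the shell and the picture viewer there is one more tool, called after ">>>" by a JSON object that holds its "fn" and its "kwargs", one argument or row to a line. carry_out: Moves the arm, as the interface text tells. Its arguments: {"type":"object","properties":{"steps":{"type":"array"},"newtons":{"type":"number"}},"required":["steps"]}

```bash
mkdir -p pics; ls; python3 - <<'E'
from workcell import ctrl, eyes
import cv2,numpy as np
np.set_printoptions(precision=4,suppress=True)
print(ctrl.observe(), ctrl.grip_point_offset)
for n in("side","top"):
    p,d=eyes.grab_frame(n); cv2.imwrite(f"pics/{n}0.png",p); np.savez(f"pics/{n}0.npz",p=p,d=d)
    c=eyes.camera_params(n); print(n,c["mtx"],c["view"])
E
```

```text
pics
{'time': 0.0, 'joint_positions': array([ 1.1528,  0.3269, -0.1936,  1.052 , -0.0001,  1.4366]), 'joint_velocities': array([ 0.0023, -0.0019, -0.0008,  0.0004, -0.0003,  0.0008]), 'joint_efforts': array([ -0.0006, -44.3391,  26.2446,   0.0154,  -0.0001,   0.    ]), 'eef_pos': array([0.1538, 0.5275, 0.2305]), 'ee_rot': array([ 0.1414,  0.9899, -0.0008, -0.0002]), 'force': array([-0.4855, -0.7079, -0.5785]), 'wrist_torque': array([-0.0163, -0.0204, -0.0349]), 'opening': 0.08527461787137189} 0.0187
side [[503.0326   0.     269.2172]
 [  0.     503.0326 219.5288]
 [  0.       0.       1.    ]] [[ 0.9707 -0.2404  0.0065 -0.5659]
 [-0.1199 -0.5073 -0.8534  0.1713]
 [ 0.2084  0.8276 -0.5213  1.1579]
 [ 0.      0.      0.      1.    ]]
top [[386.6925   0.     280.2853]
 [  0.     386.6925 209.9255]
 [  0.       0.       1.    ]] [[-0.02   -0.9994 -0.0265  0.004 ]
 [-0.9952  0.0224 -0.0955  0.5786]
 [ 0.0961  0.0244 -0.9951  1.1431]
 [ 0.      0.      0.      1.    ]]
```

View pics/top0.png

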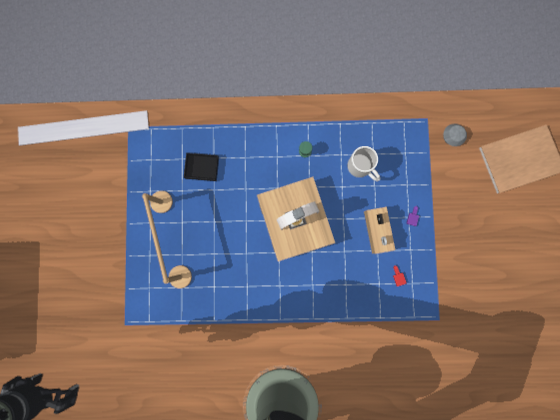

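View pics/side0.png

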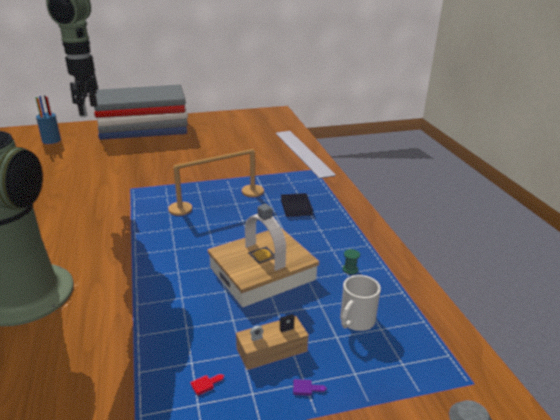

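The top view shows the headband on the lid at (298,216), the bar from (146,196) to (166,281) and the key block at (380,230). Things that could be taken for the key:
- Black head in the block at (380,218). This is my choice: black, oblong, standing in a slot.
- Round steel spare at (385,240).
- Red look-alike at (400,277).
- Purple look-alike at (414,216).

The side view agrees: black head at (288,323), steel head at (257,332).

```bash
cat > h.py <<'E'
import numpy as np, cv2
from workcell import ctrl, eyes
np.set_printoptions(precision=4,suppress=True)
def cam(n):
    c=eyes.camera_params(n); return np.array(c["mtx"]),np.array(c["view"])
def cloud(n,d):
    K,V=cam(n); v,u=np.mgrid[:420,:560]
    P=np.stack([(u-K[0,2])/K[0,0]*d,(v-K[1,2])/K[1,1]*d,d],-1)
    W=(P-V[:3,3])@V[:3,:3]; W[d==0]=np.nan; return W
def ray(n,uv):
    K,V=cam(n); r=np.array([(uv[0]-K[0,2])/K[0,0],(uv[1]-K[1,2])/K[1,1],1])
    return -V[:3,:3].T@V[:3,3], V[:3,:3].T@r
def plane(n,uv,z):
    o,r=ray(n,uv); return o+r*(z-o[2])/r[2]
def tri(a,b):
    (o1,r1),(o2,r2)=ray("top",a),ray("side",b)
    s,t=np.linalg.lstsq(np.c_[r1,-r2],o2-o1,rcond=None)[0]
    p,q=o1+s*r1,o2+t*r2; return (p+q)/2,np.linalg.norm(p-q)
def proj(n,p):
    K,V=cam(n); q=K@(V[:3,:3]@np.asarray(p)+V[:3,3]); return q[:2]/q[2]
def load(n,k="0"):
    f=np.load(f"pics/{n}{k}.npz"); return f["p"],f["d"]
E
python3 - <<'E'
from h import *
t,dt=load("top");s,ds=load("side")
def crop(p,u,v,w,h,k): return cv2.resize(p[v:v+h,u:u+w],None,fx=k,fy=k,interpolation=cv2.INTER_CUBIC)
a=np.hstack([crop(t,360,200,50,60,5),crop(t,255,175,85,60,5)][:2]) 
b=np.hstack([crop(s,230,305,85,60,5),crop(s,235,200,50,60,5)])
w=max(a.shape[1],b.shape[1]); cv2.imwrite("pics/c1.png",np.vstack([a,b]))
for n,d in(("top",dt),("side",ds)):
    W=cloud(n,d); print(n,[W[v,u] for u,v in ([(380,218),(386,240),(298,216),(270,190),(330,240),(156,240)] if n=="top" else [(288,323),(257,332),(265,211),(240,250),(215,160)])])
    m=(W[...,2]>.125)&(W[...,2]<.2)&(W[...,0]>.2)&(W[...,1]<.5); k,l,st,c=cv2.connectedComponentsWithStats(m.astype(np.uint8))
    for i in range(1,k):
        if st[i,4]>15: P=W[l==i]; print(st[i],P.mean(0),P.min(0),P.max(0))
E
```

```text
top [array([ 0.5438, -0.2951,  0.0795]), array([ 0.4807, -0.3107,  0.0739]), array([nan, nan, nan]), array([0.6365, 0.0206, 0.052 ]), array([ 0.4843, -0.1529,  0.0525]), array([0.4924, 0.3286, 0.1472])]
[142 193  30  90 449] [0.4982 0.3311 0.1441] [0.378  0.2934 0.1256] [0.6247 0.3724 0.1515]
[277 201  42  27 460] [ 0.5547 -0.0573  0.161 ] [ 0.5213 -0.115   0.1252] [ 0.5915 -0.0012  0.1963]
side [array([ 0.5455, -0.303 ,  0.0666]), array([ 0.4812, -0.3117,  0.0653]), array([ 0.5532, -0.0766,  0.1907]), array([ 0.5047, -0.0204,  0.0556]), array([0.5014, 0.3313, 0.1366])]
[174 149  81  25 380] [0.4971 0.3279 0.1414] [0.3797 0.2917 0.1256] [0.6243 0.3696 0.1494]
[246 204  40  41 618] [ 0.5612 -0.0764  0.1594] [ 0.5218 -0.1171  0.125 ] [ 0.5939 -0.0061  0.1944]
```

View pics/c1.png

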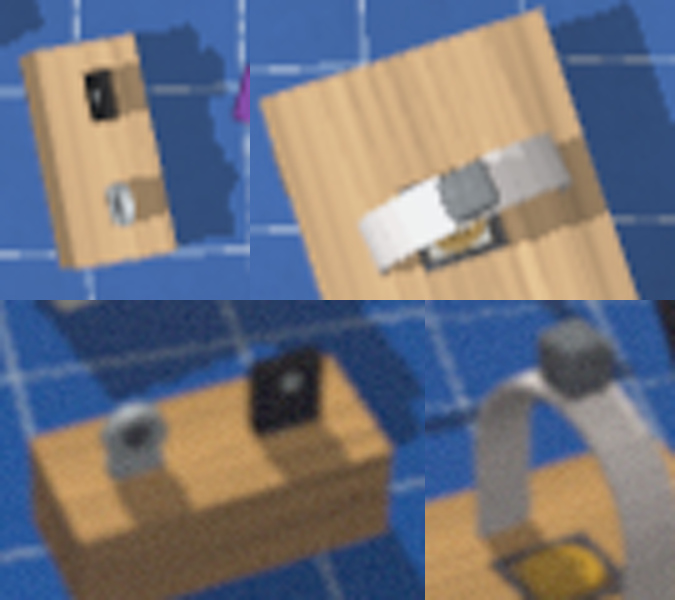

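Crop: the black oblong head stands upright in the block next to the round steel spare. The grey crest sits on the white arch, and the brass lock is beneath it. The choice is confirmed, so next I measure poses.

```bash
python3 - <<'E'
from h import *
t,dt=load("top");s,ds=load("side")
Wt,Ws=cloud("top",dt),cloud("side",ds)
def rect(W,reg,z0,z1,name):
    m=(W[...,2]>z0)&(W[...,2]<z1)&(W[...,0]>reg[0])&(W[...,0]<reg[1])&(W[...,1]>reg[2])&(W[...,1]<reg[3])
    k,l,st,c=cv2.connectedComponentsWithStats(m.astype(np.uint8)); i=1+st[1:,4].argmax(); P=W[l==i]
    print(name,st[i],P.mean(0),cv2.minAreaRect((P[:,:2]*1000).astype(np.float32)),np.median(P[:,2])); return l==i
rect(Wt,(.4,.7,-.2,.1),.045,.062,"lid")
rect(Wt,(.42,.6,-.38,-.24),.038,.052,"block")
rect(Ws,(.42,.6,-.38,-.24),.038,.05,"blockS")
rect(Wt,(.5,.6,-.35,-.25),.065,.09,"keyhead")
rect(Ws,(.5,.6,-.35,-.25),.06,.09,"keyheadS")
rect(Wt,(.5,.6,-.15,.05),.18,.2,"crestT"); rect(Ws,(.5,.6,-.15,.05),.17,.2,"crestS")
for n,W in(("T",Wt),("S",Ws)):
    m=(W[...,2]>.12)&(W[...,2]<.16)&(W[...,0]>.5)&(W[...,0]<.62)&(W[...,1]>-.15)&(W[...,1]<.03); P=W[m]
    c=P.mean(0); e,v=np.linalg.eigh(np.cov((P-c)[:,:2].T)); print("arch",n,c,v[:,1],np.degrees(np.arctan2(*v[::-1,1]))%180)
    m=(W[...,2]>.128)&(W[...,2]<.16)&(W[...,0]>.39)&(W[...,0]<.61)&(W[...,1]>.25); P=W[m]
    c=P.mean(0); e,v=np.linalg.eigh(np.cov((P-c)[:,:2].T)); print("bar",n,c,np.degrees(np.arctan2(*v[::-1,1]))%180)
# black head and grey crest by colour, both views; triangulate centroids
def mask(p,lo,hi,box):
    hsv=cv2.cvtColor(p,cv2.COLOR_BGR2HSV); m=cv2.inRange(hsv,lo,hi); q=np.zeros_like(m); u,v,w,h=box; q[v:v+h,u:u+w]=m[v:v+h,u:u+w]
    k,l,st,c=cv2.connectedComponentsWithStats(q); i=1+st[1:,4].argmax(); print(st[i],c[i]); return c[i],st[i]
a,_=mask(t,(0,0,0),(180,255,60),(370,208,17,20)); b,_=mask(s,(0,0,0),(180,255,60),(276,312,24,24))
print("key tri",tri(a,b),plane("top",a,.079))
a,_=mask(t,(0,0,60),(180,80,150),(290,200,20,25)); b,_=mask(s,(0,0,50),(180,80,130),(255,200,24,22))
print("crest tri",tri(a,b),plane("top",a,.191))
E
```

```text
lid [ 257  177   78   84 3646] [ 0.549  -0.0519  0.0556] ((551.0881958007812, -51.621002197265625), (206.32070922851562, 178.2171630859375), 16.45049476623535) 0.05559294807232888
block [366 207  30  46 826] [ 0.5114 -0.3023  0.0456] ((512.9053344726562, -303.23004150390625), (129.8271026611328, 61.16836166381836), 8.751389503479004) 0.0456439747712341
blockS [ 236  316   73   41 1325] [ 0.509  -0.3116  0.0452] ((513.1077880859375, -304.0914306640625), (131.3279571533203, 64.83296203613281), 7.011448383331299) 0.04555305280386286
keyhead [378 213   6  11  43] [ 0.544  -0.2972  0.0776] ((544.1239624023438, -298.5055847167969), (29.553422927856445, 9.943100929260254), 8.502354621887207) 0.07870096151496012
keyheadS [280 314  15  14 155] [ 0.5438 -0.3012  0.0729] ((543.851806640625, -299.2307434082031), (30.294485092163086, 11.792736053466797), 6.648098945617676) 0.0740235226894119
crestT [292 207  13  12 105] [ 0.5553 -0.0591  0.1907] ((555.6372680664062, -58.81572341918945), (25.668094635009766, 27.826921463012695), 24.571924209594727) 0.1906434857790254
crestS [258 204  15  16 184] [ 0.5556 -0.066   0.1843] ((556.603271484375, -60.98662567138672), (27.78716278076172, 29.68302345275879), 23.38254165649414) 0.18584234036551142
arch T [ 0.5539 -0.0555  0.1461] [-0.4008  0.9161] 113.63063609743914
bar T [0.499  0.3314 0.1448] 14.551591603722784
arch S [ 0.5654 -0.0838  0.1412] [-0.4406  0.8977] 116.14529332885128
bar S [0.4671 1.0545 0.1426] 89.63130679152424
[377 215   6   9  33] [379.5152 218.7879]
[281 315  13  17 158] [286.6582 322.8608]
key tri (array([ 0.5435, -0.2977,  0.0624]), np.float64(0.0015673667102650856)) [ 0.5416 -0.2937  0.079 ]
[293 207  14  18 127] [300.     215.0157]
[255 204  18  18 215] [264.2419 212.414 ]
crest tri (array([ 0.5518, -0.064 ,  0.1797]), np.float64(0.005206066738061291)) [ 0.5483 -0.0632  0.191 ]
```

```bash
cat >> h.py <<'E'
from scipy.spatial.transform import Rotation as R
def go(p,jaw):
    "shift (mm) and turn (deg), tool axes, from here to TCP p, pointing down, jaw axis yaw (deg)"
    o=ctrl.observe(); R0=R.from_quat(o["ee_rot"]); a=np.radians(jaw)
    y=np.array([np.cos(a),np.sin(a),0]); z=np.array([0,0,-1.]); x=np.cross(y,z)
    best=min((R0.inv()*R.from_matrix(np.c_[s*x,s*y,z]) for s in(1,-1)),key=lambda r:r.magnitude())
    print("t",o["time"],"shift",R0.inv().apply(np.array(p)-o["eef_pos"]),"turn",best.as_rotvec(degrees=True),"F",o["force"],"open",o["opening"],"p",o["eef_pos"])
E
python3 - <<'E'
from h import *
go((.556,-.0595,.235),114.5)
E
```

```text
t 0.1 shift [-0.5505 -0.4509 -0.0038] turn [ -0.0814  -0.0448 -40.7626] F [ 0.4869 -0.0264 -0.0481] open 0.08511739752703727 p [0.1538 0.5275 0.2306]
```

>>> {"fn": "carry_out", "kwargs": {
  "steps": [
    [0.06, -0.55, -0.451, -0.02, 0, 0, -41],
    [0.06, -0.55, -0.451, -0.02, 0, 0, -41],
    [0.06, -0.55, -0.451, -0.02, 0, 0, -41],
    [0.06, -0.55, -0.451, -0.02, 0, 0, -41],
    [0.06, -0.55, -0.451, -0.02, 0, 0, -41],
    [0.06, -0.55, -0.451, -0.02, 0, 0, -41],
    [0.06, -0.55, -0.451, -0.02, 0, 0, -41],
    [0.06, -0.55, -0.451, -0.004, 0, 0, -41],
    [0.06, -0.55, -0.451, -0.004, 0, 0, -41],
    [0.06, -0.55, -0.451, -0.004, 0, 0, -41],
    [0.06, -0.55, -0.451, -0.004, 0, 0, -41],
    [0.06, -0.55, -0.451, -0.004, 0, 0, -41]
  ],
  "newtons": 30
}}

```text
time: 1.6
eef_pos: [0.5563, -0.0617, 0.2346]
ee_rot: [-0.214, 0.977, -0.0, -0.001]
force: [1.2, 0.6, 0.1]
opening: 0.0601
```

```bash
python3 - <<'E'
from h import *
go((.556,-.0595,.167),114.5)
E
```

```text
t 1.6 shift [-0.0007  0.0022  0.0676] turn [-0.0403 -0.0824  0.1621] F [1.2095 0.6129 0.0853] open 0.06014090708671401 p [ 0.5563 -0.0617  0.2346]
```

>>> {"fn": "carry_out", "kwargs": {
  "steps": [
    [0.06, -0.001, 0.002, 0.02, 0, 0, 0],
    [0.06, -0.001, 0.002, 0.04, 0, 0, 0],
    [0.06, -0.001, 0.002, 0.06, 0, 0, 0],
    [0.06, -0.001, 0.002, 0.067, 0, 0, 0],
    [0.06, -0.001, 0.002, 0.067, 0, 0, 0],
    [0.027, -0.001, 0.002, 0.067, 0, 0, 0],
    [0.02, -0.001, 0.002, 0.067, 0, 0, 0],
    [0.02, -0.001, 0.002, 0.067, 0, 0, 0],
    [0.02, -0.001, 0.002, 0.067, 0, 0, 0],
    [0.02, -0.001, 0.002, 0.067, 0, 0, 0]
  ],
  "newtons": 30
}}

```text
time: 2.85
eef_pos: [0.5568, -0.0595, 0.1683]
ee_rot: [-0.214, 0.977, -0.001, 0.0]
force: [-0.9, 0.6, 5.5]
opening: 0.0275
```

```bash
python3 - <<'E'
from h import *
go((.556,-.0595,.285),114.5)
E
```

```text
t 2.85 shift [ 0.0008  0.0002 -0.1167] turn [-0.0704 -0.0116  0.1713] F [-0.8866  0.5669  5.5417] open 0.02748029169807336 p [ 0.5568 -0.0595  0.1683]
```

>>> {"fn": "carry_out", "kwargs": {
  "steps": [
    [0.02, 0, 0, -0.02, 0, 0, 0],
    [0.02, 0, 0, -0.05, 0, 0, 0],
    [0.02, 0, 0, -0.09, 0, 0, 0],
    [0.02, 0, 0, -0.125, 0, 0, 0],
    [0.02, 0, 0, -0.125, 0, 0, 0],
    [0.02, 0, 0, -0.125, 0, 0, 0],
    [0.02, 0, 0, -0.125, 0, 0, 0]
  ],
  "newtons": 40
}}

```text
time: 3.72
eef_pos: [0.5559, -0.0591, 0.2916]
ee_rot: [-0.214, 0.977, 0.0, -0.001]
force: [0.4, -0.4, -0.5]
opening: 0.0269
```

```bash
python3 - <<'E'
from h import *
go((.501,.333,.293),104.5)
for n in("side","top"):
    p,d=eyes.grab_frame(n); cv2.imwrite(f"pics/{n}1.png",p); np.savez(f"pics/{n}1.npz",p=p,d=d)
t=load("top","1")[0]; s=load("side","1")[0]
cv2.imwrite("pics/c2.png",np.hstack([cv2.resize(s[120:300,170:350],None,fx=2.2,fy=2.2),cv2.resize(t[160:280,240:360],None,fx=3.3,fy=3.3)]))
E
```

```text
t 3.725 shift [-0.1138  0.3793 -0.0014] turn [ 0.0222 -0.1558 10.1693] F [ 0.3775 -0.4141 -0.5096] open 0.02694233290299714 p [ 0.5559 -0.0591  0.2916]
```

View pics/c2.png

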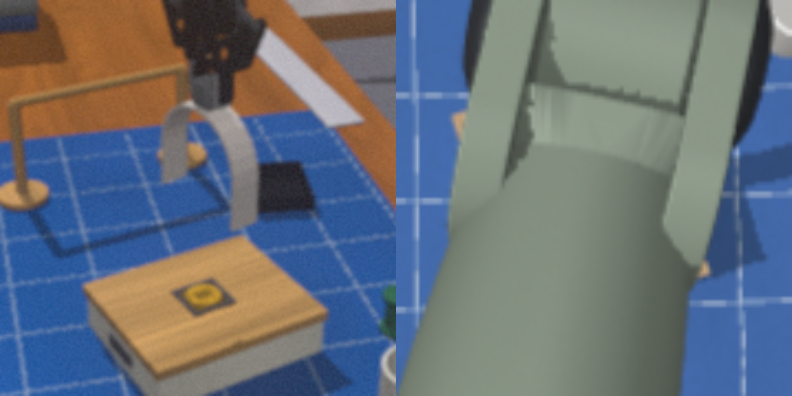

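The crop shows the headband lifted upright in the jaws, with the lock uncovered. Now I carry it over the bar.

>>> {"fn": "carry_out", "kwargs": {
  "steps": [
    [0.02, -0.0145, 0.047, 0, 0, 0, 2],
    [0.02, -0.029, 0.095, 0, 0, 0, 4],
    [0.02, -0.043, 0.142, 0, 0, 0, 6],
    [0.02, -0.057, 0.19, 0, 0, 0, 8],
    [0.02, -0.071, 0.237, 0, 0, 0, 10],
    [0.02, -0.085, 0.284, 0, 0, 0, 10],
    [0.02, -0.1, 0.332, 0, 0, 0, 10],
    [0.02, -0.114, 0.379, 0, 0, 0, 10],
    [0.02, -0.114, 0.379, 0, 0, 0, 10],
    [0.02, -0.114, 0.379, 0, 0, 0, 10],
    [0.02, -0.114, 0.379, 0, 0, 0, 10]
  ]
}}

```text
time: 5.2
eef_pos: [0.5018, 0.3316, 0.2917]
ee_rot: [-0.127, 0.992, -0.0, -0.001]
force: [-0.2, -0.3, -0.1]
opening: 0.0273
```

```bash
python3 - <<'E'
from h import *
go((.501,.333,.1555),104.5)
p,d=eyes.grab_frame("side"); cv2.imwrite("pics/c3.png",cv2.resize(p[70:250,130:310],None,fx=3,fy=3))
E
```

```text
t 5.2 shift [0.     0.0016 0.1362] turn [-0.0304 -0.1512  0.0793] F [-0.1549 -0.2708 -0.0792] open 0.027256926219497143 p [0.5018 0.3316 0.2917]
```

View pics/c3.png

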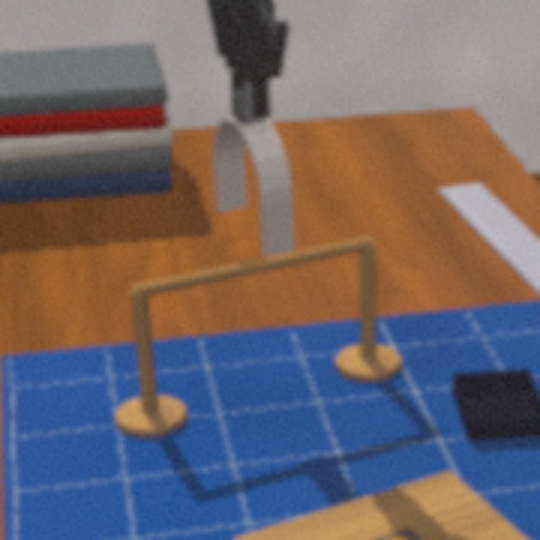

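The headband is above the bar's middle and square to it, with both legs clear. Lowering.

>>> {"fn": "carry_out", "kwargs": {
  "steps": [
    [0.02, 0, 0.001, 0.035, 0, 0, 0],
    [0.02, 0, 0.001, 0.07, 0, 0, 0],
    [0.02, 0, 0.001, 0.1, 0, 0, 0],
    [0.02, 0, 0.001, 0.12, 0, 0, 0],
    [0.02, 0, 0.001, 0.132, 0, 0, 0],
    [0.02, 0, 0.001, 0.137, 0, 0, 0],
    [0.02, 0, 0.001, 0.137, 0, 0, 0],
    [0.02, 0, 0.001, 0.137, 0, 0, 0]
  ]
}}

```text
time: 6.25
eef_pos: [0.5019, 0.3327, 0.1557]
ee_rot: [-0.127, 0.992, -0.0, -0.0]
force: [0.4, -0.2, -0.2]
opening: 0.0273
```

```bash
python3 - <<'E'
from h import *
go((.501,.333,.1545),104.5)
p,d=eyes.grab_frame("side"); cv2.imwrite("pics/c4.png",cv2.resize(p[120:240,150:270],None,fx=4,fy=4))
E
```

```text
t 6.25 shift [0.0008 0.0005 0.0012] turn [-0.002  -0.0483  0.0642] F [ 0.3664 -0.1865 -0.2188] open 0.02729556938922131 p [0.5019 0.3327 0.1557]
```

View pics/c4.png

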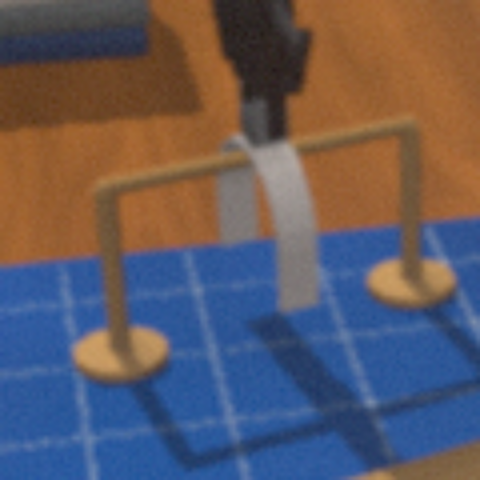

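The headband straddles the bar near its middle. I lower it onto contact, open and retreat.

>>> {"fn": "carry_out", "kwargs": {
  "steps": [
    [0.02, 0, 0, 0.002, 0, 0, 0],
    [0.02, 0, 0, 0.0025, 0, 0, 0],
    [0.02, 0, 0, 0.0025, 0, 0, 0],
    [0.036, 0, 0, 0.0015, 0, 0, 0],
    [0.05, 0, 0, 0.0015, 0, 0, 0],
    [0.06, 0, 0, 0, 0, 0, 0],
    [0.06, 0, 0, -0.01, 0, 0, 0],
    [0.06, 0, 0, -0.04, 0, 0, 0],
    [0.06, 0, 0, -0.08, 0, 0, 0],
    [0.06, 0, 0, -0.1, 0, 0, 0],
    [0.06, 0, 0, -0.1, 0, 0, 0]
  ]
}}

```text
time: 7.68
eef_pos: [0.5031, 0.3333, 0.2582]
ee_rot: [-0.127, 0.992, 0.001, 0.002]
force: [-0.4, -0.4, 0.1]
opening: 0.0596
```

```bash
python3 - <<'E'
from h import *
go((.5445,-.2988,.15),98.5)
p,d=eyes.grab_frame("side"); cv2.imwrite("pics/c5.png",cv2.resize(p[120:240,150:270],None,fx=4,fy=4))
W=cloud("side",d);m=(W[...,2]>.153)&(W[...,2]<.182)&(W[...,0]>.45)&(W[...,0]<.55)&(W[...,1]>.28)&(W[...,1]<.38);print(W[m].mean(0),W[m].max(0))
E
```

```text
t 7.675 shift [ 0.1193 -0.6223  0.1072] turn [0.0601 0.2046 6.0675] F [-0.4422 -0.4289  0.0684] open 0.059634623602015734 p [0.5031 0.3333 0.2582]
[0.5017 0.3229 0.1677] [0.5165 0.3488 0.1784]
```

View pics/c5.png

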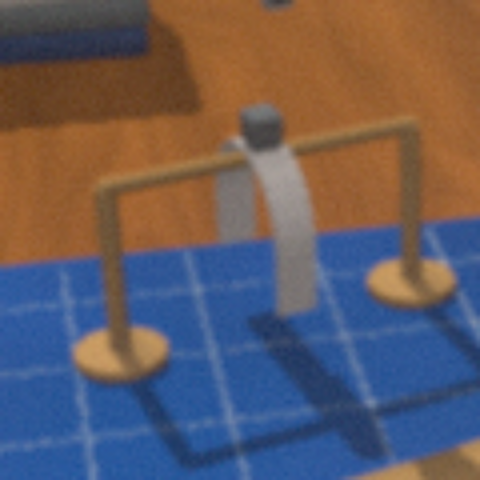

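The headband hangs free, upright and square (crest top z 0.178). Next I measure the uncovered lock while moving towards the key.

```bash
python3 - <<'E'
from h import *
c={}
for n in("top","side"):
    p,d=eyes.grab_frame(n); np.savez(f"pics/{n}2.npz",p=p,d=d); 
    pr=proj(n,(.551,-.0516,.06)).astype(int); q=np.zeros((420,560),np.uint8)
    hsv=cv2.cvtColor(p,cv2.COLOR_BGR2HSV); m=cv2.inRange(hsv,(15,140,60),(35,255,255)); q[pr[1]-15:pr[1]+15,pr[0]-18:pr[0]+18]=m[pr[1]-15:pr[1]+15,pr[0]-18:pr[0]+18]
    P=cv2.findNonZero(cv2.morphologyEx(q,cv2.MORPH_OPEN,np.ones((2,2)))); e=cv2.fitEllipse(cv2.convexHull(P)); c[n]=e[0]
    print(n,pr,len(P),e,plane(n,e[0],.06))
    cv2.imwrite(f"pics/lk_{n}.png",cv2.resize(p[pr[1]-20:pr[1]+20,pr[0]-20:pr[0]+20],None,fx=10,fy=10,interpolation=cv2.INTER_CUBIC))
    W=cloud(n,d); mm=(W[...,2]>.048)&(W[...,2]<.058)&(abs(W[...,0]-.55)<.15)&(abs(W[...,1]+.05)<.15)
    k,l,st,_=cv2.connectedComponentsWithStats(mm.astype(np.uint8)); i=1+st[1:,4].argmax(); print("lid",cv2.minAreaRect((W[l==i][:,:2]*1000).astype(np.float32)))
    W=W[pr[1]-2:pr[1]+3,pr[0]-2:pr[0]+3,2]; print("z",np.nanmedian(W))
print(tri(c["top"],c["side"]))
cv2.imwrite("pics/lk.png",np.hstack([cv2.imread("pics/lk_top.png"),cv2.imread("pics/lk_side.png")]))
E
```

```text
Traceback (most recent call last):
cv2.error: OpenCV(4.12.0) /io/opencv/modules/imgproc/src/convhull.cpp:143: error: (-215:Assertion failed) total >= 0 && (depth == CV_32F || depth == CV_32S) in function 'convexHull'
```

>>> {"fn": "carry_out", "kwargs": {
  "steps": [
    [0.06, 0.0, -0.05, 0, 0, 0, 0],
    [0.06, 0.01, -0.11, 0, 0, 0, 2],
    [0.06, 0.025, -0.17, 0, 0, 0, 4],
    [0.05, 0.035, -0.23, 0, 0, 0, 6],
    [0.05, 0.05, -0.29, 0, 0, 0, 6],
    [0.05, 0.065, -0.35, 0, 0, 0, 6],
    [0.05, 0.08, -0.41, 0, 0, 0, 6],
    [0.05, 0.09, -0.47, 0.02, 0, 0, 6],
    [0.05, 0.1, -0.53, 0.05, 0, 0, 6],
    [0.05, 0.11, -0.59, 0.08, 0, 0, 6],
    [0.05, 0.119, -0.622, 0.1, 0, 0, 6],
    [0.05, 0.119, -0.622, 0.107, 0, 0, 6]
  ]
}}

```text
time: 9.28
eef_pos: [0.5407, -0.3013, 0.1447]
ee_rot: [-0.072, 0.997, 0.001, -0.003]
force: [-0.8, 0.5, 0.6]
opening: 0.0502
```

```bash
python3 - <<'E'
from h import *
go((.5445,-.2988,.053),98.5)
p,d=eyes.grab_frame("top"); np.savez("pics/top3.npz",p=p,d=d)
p,d=eyes.grab_frame("side"); np.savez("pics/side3.npz",p=p,d=d)
out=[]
for n in("top","side"):
    p,d=load(n,"3"); pr=proj(n,(.551,-.0516,.06)).astype(int)
    r=p[pr[1]-24:pr[1]+24,pr[0]-24:pr[0]+24]; print(pr,p[pr[1],pr[0]])
    out.append(cv2.resize(r,(380,380),interpolation=cv2.INTER_CUBIC))
cv2.imwrite("pics/lk.png",np.hstack(out))
E
```

```text
t 9.275 shift [-0.0046  0.0017  0.0917] turn [ 0.1691 -0.2884 -0.1874] F [-0.8034  0.4714  0.5899] open 0.050212142349835655 p [ 0.5407 -0.3013  0.1447]
[294 217] [130 149 158]
[261 253] [ 46 112 142]
```

View pics/lk.png

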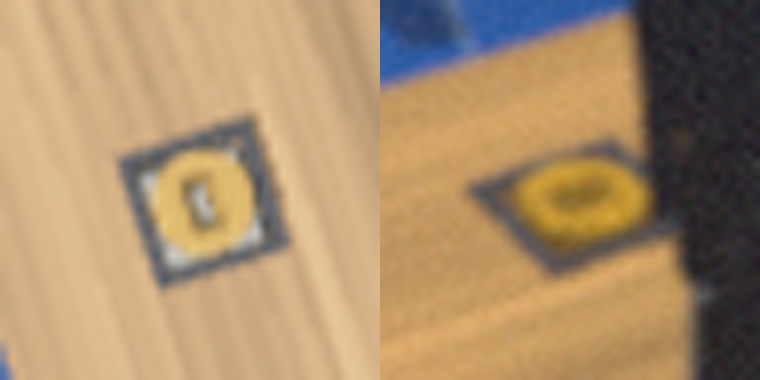

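Lock crops: the brass disc with its keyway is at about (295,218) in the top view and (261,253) in the side view. The keyway lies along box x. Refining numerically.

```bash
python3 - <<'E'
from h import *
C={}
for n,k in(("top","3"),("side","1")):
    p,d=load(n,k); pr=proj(n,(.551,-.0516,.06)).astype(int); o=pr-16
    r=cv2.resize(p[o[1]:o[1]+32,o[0]:o[0]+32],None,fx=8,fy=8,interpolation=cv2.INTER_CUBIC)
    hsv=cv2.cvtColor(r,cv2.COLOR_BGR2HSV)
    # dark frame: low saturation, dark
    dk=cv2.inRange(r,(0,0,0),(125,118,118)) if n=="top" else cv2.inRange(hsv,(0,0,0),(180,110,120))
    kk,l,st,_=cv2.connectedComponentsWithStats(dk); i=1+st[1:,4].argmax()
    R_=cv2.minAreaRect(cv2.findNonZero((l==i).astype(np.uint8))); quad=cv2.approxPolyDP(cv2.convexHull(cv2.findNonZero((l==i).astype(np.uint8))),12,True)[:,0]
    Q=np.array([plane(n,(q+.5)/8-.5+o,.056) for q in quad]); print(n,"frame",st[i],Q[:,:2],"c",Q.mean(0))
    br=cv2.inRange(hsv,(15,105 if n=="top" else 170,60),(32,255,255)); kk,l,st,cc=cv2.connectedComponentsWithStats(br)
    j=min((i for i in range(1,kk) if st[i,4]>400),key=lambda i:np.linalg.norm(cc[i]-128)); 
    e=cv2.fitEllipse(cv2.convexHull(cv2.findNonZero((l==j).astype(np.uint8)))); uv=(np.array(e[0])+.5)/8-.5+o; C[n]=uv
    print("brass",st[j],e[1],uv,plane(n,uv,.06))
    cv2.imwrite(f"pics/m_{n}.png",np.hstack([r,cv2.cvtColor(dk,8),cv2.cvtColor(br,8)]))
print("tri",tri(C["top"],C["side"]))
E
```

```text
top frame [  60   59  164  165 5643] [[ 0.5357 -0.0822]
 [ 0.5205 -0.0366]
 [ 0.5662 -0.0229]
 [ 0.5803 -0.0693]] c [ 0.5507 -0.0527  0.056 ]
brass [  92   89  101  101 6880] (100.21451568603516, 102.0907974243164) [295.2254 217.9538] [ 0.5507 -0.0525  0.06  ]
side frame [  29   80  227  132 6731] [[ 0.5833 -0.0687]
 [ 0.5357 -0.0825]
 [ 0.5218 -0.0356]
 [ 0.5688 -0.0212]] c [ 0.5524 -0.052   0.056 ]
brass [  79  101  126   80 6021] (78.630859375, 123.27407836914062) [262.1032 254.0939] [ 0.5514 -0.0555  0.06  ]
tri (array([ 0.5515, -0.0526,  0.0579]), np.float64(0.0012316981860560445))
```

>>> {"fn": "carry_out", "kwargs": {
  "steps": [
    [0.05, -0.0046, 0.0017, 0.01, 0, 0, 0],
    [0.05, -0.0046, 0.0017, 0.03, 0, 0, 0],
    [0.05, -0.0046, 0.0017, 0.05, 0, 0, 0],
    [0.05, -0.0046, 0.0017, 0.05, 0, 0, 0],
    [0.05, -0.0046, 0.0017, 0.05, 0, 0, 0]
  ]
}}

```text
time: 10.0
eef_pos: [0.5461, -0.2952, 0.097]
ee_rot: [-0.075, 0.997, 0.001, -0.002]
force: [-0.1, -0.5, 0.3]
opening: 0.0498
```

```bash
python3 - <<'E'
from h import *
go((.5445,-.2988,.053),98.5)
E
```

```text
t 10.0 shift [ 0.0019 -0.0034  0.044 ] turn [ 0.1604 -0.1987  0.0964] F [-0.1114 -0.4737  0.304 ] open 0.04984921153262265 p [ 0.5461 -0.2952  0.097 ]
```

>>> {"fn": "carry_out", "kwargs": {
  "steps": [
    [0.05, 0.002, -0.0034, 0.015, 0, 0, 0],
    [0.05, 0.002, -0.0034, 0.03, 0, 0, 0],
    [0.04, 0.002, -0.0034, 0.044, 0, 0, 0],
    [0.04, 0.002, -0.0034, 0.044, 0, 0, 0],
    [0.04, 0.002, -0.0034, 0.044, 0, 0, 0],
    [0.04, 0.002, -0.0034, 0.044, 0, 0, 0]
  ]
}}

```text
time: 10.75
eef_pos: [0.5448, -0.2991, 0.0536]
ee_rot: [-0.075, 0.997, 0.001, -0.001]
force: [-0.1, -0.1, -0.1]
opening: 0.0403
```

```bash
python3 - <<'E'
from h import *
go((.5442,-.2988,.0525),98.5)
E
```

```text
t 10.75 shift [0.0006 0.0004 0.0011] turn [ 0.1193 -0.1574  0.0967] F [-0.0938 -0.0748 -0.1463] open 0.04026521253877151 p [ 0.5448 -0.2991  0.0536]
```

>>> {"fn": "carry_out", "kwargs": {
  "steps": [
    [0.02, 0.0006, 0, 0.001, 0, 0, 0],
    [0.012, 0.0006, 0, 0.001, 0, 0, 0],
    [0.004, 0.0006, 0, 0.001, 0, 0, 0],
    [0.002, 0.0006, 0, 0.001, 0, 0, 0],
    [0.002, 0.0006, 0, 0.001, 0, 0, 0],
    [0.002, 0.0006, 0, 0.001, 0, 0, 0]
  ],
  "newtons": 30
}}

```text
time: 11.5
eef_pos: [0.5443, -0.2992, 0.0528]
ee_rot: [-0.075, 0.997, 0.001, -0.001]
force: [-1.2, 0.3, 3.8]
opening: 0.0086
```

```bash
python3 - <<'E'
from h import *
o=ctrl.observe(); print(o["wrist_torque"])
go((.5442,-.2988,.105),98.5)
E
```

```text
[0.1414 0.1372 0.0028]
t 11.5 shift [ 0.0002  0.0006 -0.0522] turn [ 0.1105 -0.145   0.0962] F [-1.1605  0.3008  3.8241] open 0.008599520276622606 p [ 0.5443 -0.2992  0.0528]
```

>>> {"fn": "carry_out", "kwargs": {
  "steps": [
    [0.002, 0, 0, 0, 0, 0, 0],
    [0.002, 0, 0, -0.01, 0, 0, 0],
    [0.002, 0, 0, -0.025, 0, 0, 0],
    [0.002, 0, 0, -0.045, 0, 0, 0],
    [0.002, 0, 0, -0.065, 0, 0, 0],
    [0.002, 0, 0, -0.065, 0, 0, 0],
    [0.002, 0, 0, -0.065, 0, 0, 0]
  ],
  "newtons": 60
}}

```text
time: 12.38
eef_pos: [0.5444, -0.2992, 0.1177]
ee_rot: [-0.075, 0.997, 0.001, -0.001]
force: [0.0, 0.9, -0.7]
opening: 0.0078
```

```bash
python3 - <<'E'
from h import *
go((.551,-.0524,.118),106.4)
p,d=eyes.grab_frame("side"); np.savez("pics/side4.npz",p=p,d=d)
u,v=proj("side",(.544,-.299,.1)).astype(int); cv2.imwrite("pics/c6.png",cv2.resize(p[v-50:v+60,u-60:u+60],None,fx=5,fy=5,interpolation=cv2.INTER_CUBIC)); print(u,v)
E
```

```text
t 12.375 shift [-0.0435  0.2431  0.    ] turn [ 0.1217 -0.1399 -7.7994] F [ 0.0015  0.8645 -0.6911] open 0.007778138446909327 p [ 0.5444 -0.2992  0.1177]
287 308
```

View pics/c6.png

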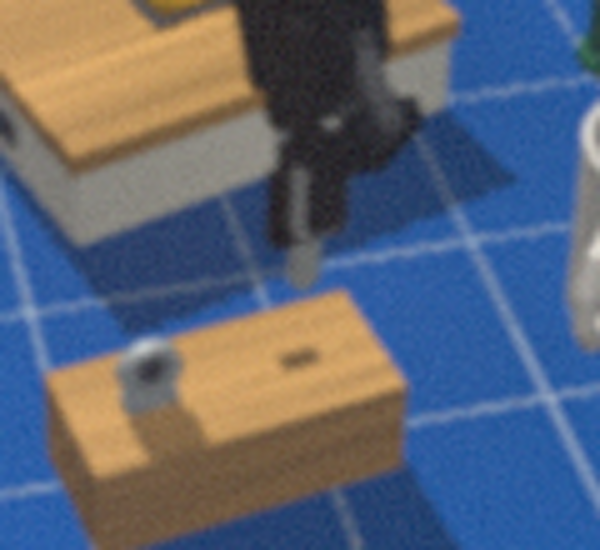

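The key is held upright with the blade showing, the slot is empty and the spare is undisturbed. Moving over the lock.

>>> {"fn": "carry_out", "kwargs": {
  "steps": [
    [0.002, -0.007, 0.04, 0, 0, 0, -2],
    [0.002, -0.014, 0.08, 0, 0, 0, -4],
    [0.002, -0.021, 0.12, 0, 0, 0, -6],
    [0.002, -0.028, 0.16, 0, 0, 0, -7.8],
    [0.002, -0.036, 0.2, 0, 0, 0, -7.8],
    [0.002, -0.0435, 0.243, 0, 0, 0, -7.8],
    [0.002, -0.0435, 0.243, 0, 0, 0, -7.8],
    [0.002, -0.0435, 0.243, 0, 0, 0, -7.8],
    [0.002, -0.0435, 0.243, 0, 0, 0, -7.8],
    [0.002, -0.0435, 0.243, 0, 0, 0, -7.8]
  ]
}}

```text
time: 13.68
eef_pos: [0.5507, -0.0533, 0.1176]
ee_rot: [-0.142, 0.99, 0.001, -0.002]
force: [0.8, 0.4, 0.1]
opening: 0.0079
```

```bash
python3 - <<'E'
from h import *
go((.551,-.0524,.1),106.4)
print("slot",plane("side",(287,329.4),.045))
p,d=eyes.grab_frame("side"); np.savez("pics/side5.npz",p=p,d=d)
u,v=proj("side",(.551,-.0524,.08)).astype(int); cv2.imwrite("pics/c7.png",cv2.resize(p[v-40:v+50,u-50:u+50],None,fx=6,fy=6,interpolation=cv2.INTER_CUBIC)); print(u,v)
E
```

```text
t 13.675 shift [-0.0006  0.0007  0.0176] turn [ 0.179  -0.1759 -0.095 ] F [0.7902 0.3689 0.1171] open 0.007923891148374976 p [ 0.5507 -0.0533  0.1176]
slot [ 0.5454 -0.298   0.045 ]
261 246
```

View pics/c7.png

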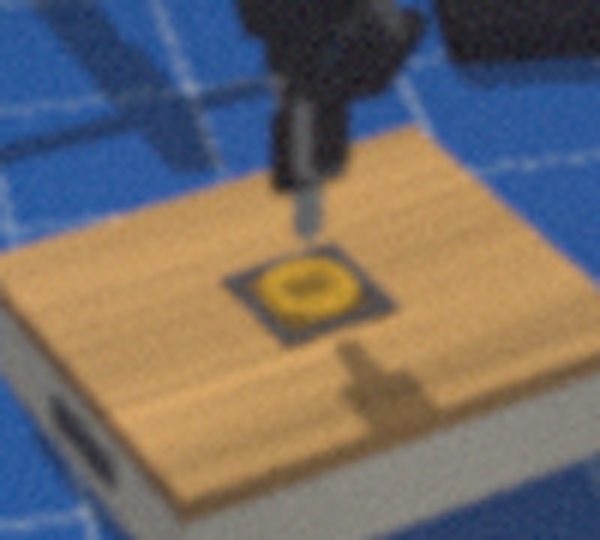

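```bash
python3 - <<'E'
from h import *
print("tip",plane("side",(262.3,245.7),.082),"keyway",plane("side",(261.8,254),.06))
E
```

```text
tip [ 0.5526 -0.0525  0.082 ] keyway [ 0.5508 -0.0549  0.06  ]
```

>>> {"fn": "carry_out", "kwargs": {
  "steps": [
    [0.002, -0.0006, 0.0007, 0.005, 0, 0, 0],
    [0.002, -0.0006, 0.0007, 0.01, 0, 0, 0],
    [0.002, -0.0006, 0.0007, 0.015, 0, 0, 0],
    [0.002, -0.0006, 0.0007, 0.02, 0, 0, 0],
    [0.002, -0.0006, 0.0007, 0.02, 0, 0, 0],
    [0.002, -0.0006, 0.0007, 0.02, 0, 0, 0]
  ]
}}

```text
time: 14.48
eef_pos: [0.5511, -0.0522, 0.0977]
ee_rot: [-0.142, 0.99, 0.001, -0.002]
force: [-0.6, 0.9, -0.5]
opening: 0.0078
```

```bash
python3 - <<'E'
from h import *
go((.5510,-.0524,.0885),106.4)
E
```

```text
t 14.475 shift [ 0.0002 -0.0001  0.0092] turn [ 0.1726 -0.1641 -0.0847] F [-0.6255  0.8585 -0.4778] open 0.007805389338788242 p [ 0.5511 -0.0522  0.0977]
```

>>> {"fn": "carry_out", "kwargs": {
  "steps": [
    [0.002, 0, 0, 0.002, 0, 0, 0],
    [0.002, 0, 0, 0.004, 0, 0, 0],
    [0.002, 0, 0, 0.006, 0, 0, 0],
    [0.002, 0, 0, 0.008, 0, 0, 0],
    [0.002, 0, 0, 0.01, 0, 0, 0],
    [0.002, 0, 0, 0.01, 0, 0, 0]
  ]
}}

```text
time: 15.22
eef_pos: [0.5509, -0.0522, 0.0874]
ee_rot: [-0.142, 0.99, 0.001, -0.002]
force: [-0.6, 0.8, 0.2]
opening: 0.0078
```

```bash
python3 - <<'E'
from h import *
go((.5510,-.0524,.0678),106.4); print(ctrl.observe()["wrist_torque"])
E
```

```text
t 15.225 shift [-0.0001 -0.0003  0.0196] turn [ 0.184  -0.1857 -0.0822] F [-0.5515  0.7716  0.1537] open 0.007781689088443939 p [ 0.5509 -0.0522  0.0874]
[ 0.008  -0.0249 -0.051 ]
```

The blade tip is about 8 mm inside the keyway with no force. Pushing past the pins with small wiggles.

>>> {"fn": "carry_out", "kwargs": {
  "steps": [
    [0.002, 0, 0, 0.001, 0, 0, 2],
    [0.002, 0, 0, 0.002, 0, 0, -2],
    [0.002, 0, 0, 0.003, 0, 0, 2],
    [0.002, 0, 0, 0.004, 0, 0, -2],
    [0.002, 0, 0, 0.005, 0, 0, 2],
    [0.002, 0, 0, 0.006, 0, 0, -2],
    [0.002, 0, 0, 0.007, 0, 0, 2],
    [0.002, 0, 0, 0.008, 0, 0, -2],
    [0.002, 0, 0, 0.008, 0, 0, 2],
    [0.002, 0, 0, 0.008, 0, 0, 0]
  ]
}}

```text
time: 16.48
eef_pos: [0.5505, -0.0523, 0.0794]
ee_rot: [-0.143, 0.99, 0.001, -0.002]
force: [-1.9, 0.6, 1.1]
opening: 0.0075
```

```bash
python3 - <<'E'
from h import *
go((.5510,-.0524,.0678),106.4); print(ctrl.observe()["wrist_torque"])
E
```

```text
t 16.475 shift [-0.0005 -0.0003  0.0116] turn [ 0.1833 -0.2333  0.0141] F [-1.8689  0.6314  1.0968] open 0.007463083913159352 p [ 0.5505 -0.0523  0.0794]
[-0.1163  0.4063  0.028 ]
```

>>> {"fn": "carry_out", "kwargs": {
  "steps": [
    [0.002, -0.0003, 0, 0.001, 0, 0, 2],
    [0.002, -0.0003, 0, 0.002, 0, 0, -2],
    [0.002, -0.0003, 0, 0.003, 0, 0, 2],
    [0.002, -0.0003, 0, 0.004, 0, 0, -2],
    [0.002, -0.0003, 0, 0.005, 0, 0, 2],
    [0.002, -0.0003, 0, 0.006, 0, 0, -2],
    [0.002, -0.0003, 0, 0.006, 0, 0, 2],
    [0.002, -0.0003, 0, 0.006, 0, 0, 0]
  ]
}}

```text
time: 17.48
eef_pos: [0.5508, -0.0524, 0.0744]
ee_rot: [-0.143, 0.99, 0.001, -0.002]
force: [-3.9, -0.2, 11.2]
opening: 0.0077
```

```bash
python3 - <<'E'
from h import *
go((.5510,-.0524,.0678),106.4); print(ctrl.observe()["wrist_torque"])
p,d=eyes.grab_frame("side"); np.savez("pics/side6.npz",p=p,d=d)
u,v=261,246; cv2.imwrite("pics/c8.png",cv2.resize(p[v-40:v+40,u-45:u+45],None,fx=7,fy=7,interpolation=cv2.INTER_CUBIC))
E
```

```text
t 17.475 shift [-0.0002 -0.0001  0.0066] turn [ 0.1492 -0.2182  0.0027] F [-3.8692 -0.2272 11.207 ] open 0.007728880790571999 p [ 0.5508 -0.0524  0.0744]
[ 0.0636  1.0712 -0.016 ]
```

View pics/c8.png

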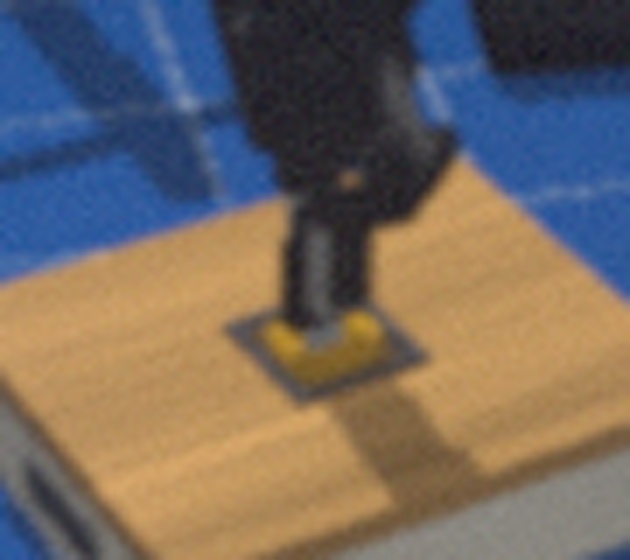

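The blade is in the keyway with about 6 mm left showing. It is at the second pin with 11 N, so I carry on gently.

>>> {"fn": "carry_out", "kwargs": {
  "steps": [
    [0.002, 0, 0, 0.001, 0, 0, 2],
    [0.002, 0, 0, 0.001, 0, 0, -2],
    [0.002, 0, 0, 0.002, 0, 0, 3],
    [0.002, 0, 0, 0.002, 0, 0, -3],
    [0.002, 0, 0, 0.003, 0, 0, 3],
    [0.002, 0, 0, 0.003, 0, 0, -3],
    [0.002, 0, 0, 0.003, 0, 0, 0]
  ]
}}

```text
time: 18.4
eef_pos: [0.5518, -0.0522, 0.0728]
ee_rot: [-0.143, 0.99, 0.001, -0.001]
force: [-1.4, -0.3, 9.5]
opening: 0.0077
```

```bash
python3 - <<'E'
from h import *
go((.5510,-.0524,.0678),106.4); print(ctrl.observe()["wrist_torque"])
E
```

```text
t 18.4 shift [0.0008 0.     0.005 ] turn [ 0.1218 -0.0844  0.0102] F [-1.3942 -0.3302  9.5437] open 0.007666680752375948 p [ 0.5518 -0.0522  0.0728]
[0.0124 0.4937 0.0111]
```

>>> {"fn": "carry_out", "kwargs": {
  "steps": [
    [0.002, 0.0004, 0, 0.002, 0, 0, 3],
    [0.002, 0, 0, 0.002, 0, 0, -3],
    [0.002, 0.0008, 0, 0.003, 0, 0, 3],
    [0.002, 0, 0, 0.003, 0, 0, -3],
    [0.002, 0.0008, 0, 0.004, 0, 0, 3],
    [0.002, 0, 0, 0.004, 0, 0, -3],
    [0.002, 0.0004, 0, 0.005, 0, 0, 3],
    [0.002, 0.0004, 0, 0.005, 0, 0, -3],
    [0.002, 0.0004, 0, 0.005, 0, 0, 0]
  ]
}}

```text
time: 19.52
eef_pos: [0.5521, -0.0519, 0.0678]
ee_rot: [-0.142, 0.99, 0.001, -0.0]
force: [-0.4, 1.2, 0.4]
opening: 0.0081
```

```bash
python3 - <<'E'
from h import *
go((.5510,-.0524,.0678),106.4); print(ctrl.observe()["wrist_torque"])
E
```

```text
t 19.525 shift [ 0.0012 -0.0002  0.    ] turn [ 0.1559  0.0064 -0.0554] F [-0.357   1.1917  0.3531] open 0.008112354808135453 p [ 0.5521 -0.0519  0.0678]
[ 0.1963 -0.1121  0.0738]
```

>>> {"fn": "carry_out", "kwargs": {
  "steps": [
    [0.002, 0.0003, 0, 0.0005, 0, 0, 2],
    [0.002, 0.0003, 0, 0.001, 0, 0, -2],
    [0.002, 0.0003, 0, 0.0015, 0, 0, 2],
    [0.002, 0.0003, 0, 0.002, 0, 0, -2],
    [0.002, 0.0003, 0, 0.002, 0, 0, 0],
    [0.002, 0.0003, 0, 0.002, 0, 0, 0]
  ]
}}

```text
time: 20.27
eef_pos: [0.5522, -0.0519, 0.0676]
ee_rot: [-0.142, 0.99, 0.001, 0.001]
force: [-4.8, 1.4, 15.8]
opening: 0.0079
```

```bash
python3 - <<'E'
from h import *
go((.5510,-.0524,.0678),106.4); print(ctrl.observe()["wrist_torque"])
p,d=eyes.grab_frame("side"); np.savez("pics/side7.npz",p=p,d=d)
u,v=261,246; a=p[v-30:v+25,u-28:u+28]; cv2.imwrite("pics/c9.png",cv2.resize(a,None,fx=10,fy=10,interpolation=cv2.INTER_CUBIC))
E
```

```text
t 20.275 shift [ 0.0013 -0.0001 -0.0002] turn [ 0.133   0.0851 -0.0909] F [-4.7665  1.3531 15.7861] open 0.00788157189647292 p [ 0.5522 -0.0519  0.0676]
[0.3042 1.1144 0.0361]
```

View pics/c9.png

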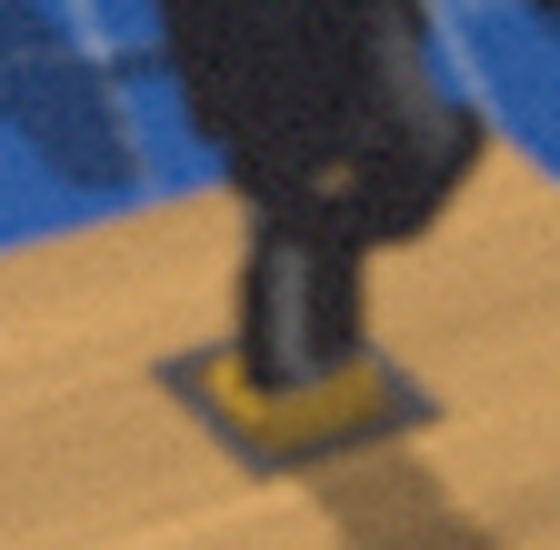

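The force rises to a firm stop at TCP z 0.0676 (expected home is 0.0678). The crop shows no blade, so the head sits on the brass: fully home. Turning clockwise with a light downward push.

>>> {"fn": "carry_out", "kwargs": {
  "steps": [
    [0.002, 0, 0, 0.0008, 0, 0, 0],
    [0.002, 0, 0, 0.0008, 0, 0, 7],
    [0.002, 0, 0, 0.0008, 0, 0, 14],
    [0.002, 0, 0, 0.0008, 0, 0, 21],
    [0.002, 0, 0, 0.0008, 0, 0, 28],
    [0.002, 0, 0, 0.0008, 0, 0, 35],
    [0.002, 0, 0, 0.0008, 0, 0, 40],
    [0.002, 0, 0, 0.0008, 0, 0, 40]
  ],
  "newtons": 80
}}

```text
time: 21.32
eef_pos: [0.5522, -0.0532, 0.0678]
ee_rot: [0.206, 0.979, -0.0, 0.0]
force: [-4.6, -1.9, 8.0]
opening: 0.0076
```

```bash
python3 - <<'E'
from h import *
go((.5515,-.0522,.0675),16.4); print(ctrl.observe()["wrist_torque"])
E
```

```text
t 21.325 shift [0.001  0.0006 0.0003] turn [ 0.0255  0.0533 49.8212] F [-4.5853 -1.8915  7.9887] open 0.007609531915652199 p [ 0.5522 -0.0532  0.0678]
[-0.6399  0.8949  0.0741]
```

>>> {"fn": "carry_out", "kwargs": {
  "steps": [
    [0.002, 0.0002, -0.0001, 0.0008, 0, 0, 7],
    [0.002, 0.0003, -0.0002, 0.0008, 0, 0, 14],
    [0.002, 0.0005, -0.0003, 0.0008, 0, 0, 21],
    [0.002, 0.0006, -0.0004, 0.0008, 0, 0, 28],
    [0.002, 0.0007, -0.0005, 0.0008, 0, 0, 35],
    [0.002, 0.0008, -0.0005, 0.0008, 0, 0, 42],
    [0.002, 0.0008, -0.0005, 0.0008, 0, 0, 50],
    [0.002, 0.0008, -0.0005, 0.0008, 0, 0, 50],
    [0.002, 0.0008, -0.0005, 0.0008, 0, 0, 50]
  ]
}}

```text
time: 22.45
eef_pos: [0.5507, -0.0546, 0.0678]
ee_rot: [0.601, 0.799, -0.001, 0.001]
force: [-4.9, -3.1, 9.0]
opening: 0.0075
```

```bash
python3 - <<'E'
from h import *
go((.5515,-.0525,.0675),16.4); print(ctrl.observe()["wrist_torque"])
E
```

```text
t 22.45 shift [0.0018 0.0014 0.0003] turn [-0.0583  0.1969 -0.2453] F [-4.9399 -3.1431  8.9929] open 0.007475791263053502 p [ 0.5507 -0.0546  0.0678]
[-0.766   1.1245  0.151 ]
```

>>> {"fn": "carry_out", "kwargs": {
  "steps": [
    [0.002, -0.0003, 0, 0.0007, 0, 0, 2],
    [0.002, -0.0003, 0, 0.0007, 0, 0, 3],
    [0.002, -0.0003, 0, 0.0007, 0, 0, 3],
    [0.002, -0.0003, 0, 0.0007, 0, 0, 3]
  ]
}}

```text
time: 22.95
eef_pos: [0.5505, -0.0548, 0.0678]
ee_rot: [0.622, 0.783, -0.001, 0.001]
force: [-2.9, 0.2, 8.6]
opening: 0.0075
```

```bash
python3 - <<'E'
from h import *
go((.5515,-.0525,.0675),16.4); print(ctrl.observe()["wrist_torque"])
p,d=eyes.grab_frame("side"); W=cloud("side",d); W0=cloud("side",load("side","3")[1])
def box(W,c,h,z0,z1):
    m=(abs(W[...,0]-c[0])<h)&(abs(W[...,1]-c[1])<h)&(W[...,2]>z0)&(W[...,2]<z1); return m.sum(),W[m].mean(0),W[m].max(0)
for n,c,h,z0,z1 in(("crest",(.502,.333),.05,.153,.19),("legs",(.502,.333),.08,.03,.12),("spare",(.481,-.311),.025,.05,.09)): print(n,box(W,c,h,z0,z1),"before",box(W0,c,h,z0,z1)[1])
# things: change against the first frame around each
p0,_=load("side","0"); t0,_=load("top","0"); t,_=eyes.grab_frame("top")
for n,a,b,u,v,w in(("mug",p0,p,360,303,22),("spool",p0,p,351,262,10),("tray",p0,p,297,205,16),("spare",p0,p,257,332,7),("mugT",t0,t,364,163,16),("trayT",t0,t,201,167,18),("spoolT",t0,t,306,148,8)):
    print(n,np.abs(a[v-w:v+w,u-w:u+w].astype(int)-b[v-w:v+w,u-w:u+w]).mean().round(1))
# lock frame/blade: brass and head around keyway
E
```

```text
t 22.95 shift [0.002  0.0015 0.0003] turn [-0.0631  0.1986 -3.2635] F [-2.9048  0.2152  8.638 ] open 0.007478370853350697 p [ 0.5505 -0.0548  0.0678]
[0.1284 0.885  0.0841]
crest (np.int64(105), array([0.5017, 0.3233, 0.1678]), array([0.5163, 0.3411, 0.1777])) before [0.5019 0.3234 0.1676]
legs (np.int64(436), array([0.5045, 0.3233, 0.0789]), array([0.5314, 0.4015, 0.1199])) before [0.5045 0.3234 0.0791]
spare (np.int64(143), array([ 0.4804, -0.31  ,  0.064 ]), array([ 0.494 , -0.3037,  0.0766])) before [ 0.4804 -0.3099  0.0638]
mug 4.9
spool 4.4
tray 7.0
spare 4.8
mugT 3.4
trayT 1.5
spoolT 2.4
```

The lock is held turned about 93°, with about 9 N of downward push and a steady grip. The headband and loose things have not moved. Handing in.

```bash
python3 - <<'E'
from h import *
print(ctrl.hand_in()); go((.5505,-.0548,.0678),13)
E
```

```text
the job is handed in; nothing more can be done
None
the job is handed in; nothing more can be done
```

The job is handed in. The headband hangs on the bar, and the black oblong key is home in the lock, turned about 93° clockwise and still gripped. No verdict was reported.

**Last checks:**
- **Headband:** it hangs free near the bar's middle, crest top at 0.178 m, and did not move between release and the last check. I confirmed it by picture right after letting go and by depth at the end.
- **Insertion:** the key passed the pins at up to about 11 N. It came to a firm stop at TCP z 0.0676 m, against 0.0678 m expected for fully home, and the picture showed no blade.
- **Hold:** the TCP stayed at z 0.0678 m with about 9 N of downward push, an 80 N grip setting, and a torque in the sense that opposes the turn. Time was about 23 s.
- **Other things:** the spare key measured within 1 mm of where it was. The mug, spool and tray looked unchanged; the tray's side view differed a little more than the rest, but its top view matched.

**Not confirmed:**
- **Lock angle:** it is inferred, not seen. The tool turned 93° (about 1.63 rad) and play takes 0.15 to 0.25 rad, so it should be near 1.4 rad. The measured torque fell from 0.15 to 0.08 N m over the last 3°, which I put down to the sideways force changing.
- **Key centring:** the TCP ended about 2.4 mm from my measured lock centre. I read this as the key sitting off-centre along its width in the jaws, because the shift turned with the key. The keyway holds the key itself to about 1 mm.

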